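Gauge the glazed step of a clay test bar

TASK

Take the bridge gauge out of its open case and lower it gently, squarely astride the clay test bar on the round bat, so that its legs stand flat on the bat and its sprung red foot rests on the raised blue step to read the step's height; leave it standing there. Then lower the orange case lid fully shut without slamming it, to keep the clay dust out. Do not shift the bar, and leave the vase, mug, small bowl and heat gun where they are.

Things in the scene. Friction and masses are not known exactly. Their poses are not given: they have to be found in the camera images.
- gauge: Loose bridge gauge, about 0.5 kg, standing in the case. Legs 36 mm (x) by 12 mm (y), 54 mm tall, centred at y +-50 mm (88 mm clear between); crossbar 36 x 112 mm, z 52 to 66 mm; black block handle on it, 28 mm (x) by 44 mm (y), z 66 to 112 mm. Origin: centre of its footprint, level with the legs' underside; y along the crossbar. Works either way round. Red sprung foot in the middle.
- foot (a joint): Travel of the gauge's red sprung foot (m): 0 = lowest (foot underside 10 mm above the legs' underside), grows as the foot is pushed up, to 0.036. Gauge standing flat: height under the foot = 0.010 + value. Spring force 0.8 to 2.3 N.
- foot_pad (a point): Centre of the underside of the red foot, a disc 24 mm across and 6 mm thick on the gauge's axis.
- bar: Loose clay-coloured test bar, 150 mm (x) by 56 mm (y), 20 mm high, 0.42 kg; at its +x end a blue raised step, x from +5 to +75 mm, full width, its top 34 mm above the underside. Origin: centre of the underside. It lies flat on the bat at any yaw.
- step_top (a point): Centre of the top face of the blue step (40 mm from the bar's centre along its x, 34 mm above its underside).
- bat: Fixed round buff-coloured bat, 300 mm across and 14 mm thick, on a low black banding wheel; it does not turn. Origin on the table under its centre.
- bat_top (a point): Centre of the bat's top face, 42 mm above the table.
- case: Fixed grey open-topped case, 180 mm (x) by 170 mm (y), 122 mm high, walls and floor 5 mm thick. Origin: centre of its underside. The lid is hinged on its +x rim, which is the one farther from the robot.
- lid (a joint): Angle of the orange lid (rad): 0 shut, about 1.57 upright, starts open at 1.6 to 1.85. The hinge is stiff, so the lid stays where it is left.
- lid_hinge (a point): Point on the hinge axis at the middle of the case's +x rim; the axis lies along the case's y.
- lid_handle (a point): Grip point of the lid's black knob: on its outer face, 150 mm from the hinge, on the lid's middle line; the knob stands 35 mm off the face.
- lid_edge (a point): Middle of the lid's free edge, on its outer face (180 mm from the hinge; the lid is 8 mm thick and 170 mm wide).
- vase: Bystander: wine-red vase, 235 mm tall, 100 mm across at its belly. Origin: centre of its underside.
- pot: Bystander: small clay-coloured bowl, 76 mm across, 45 mm high, standing on the bat beside the bar's low end. Origin: centre of its underside.
- mug: Bystander: white cup, 68 mm across, 100 mm tall. Origin: centre of its underside.
- heatgun: Bystander: black heat gun lying flat, about 210 by 70 mm, 68 mm high. Origin: on the table under its barrel.
Mind the look-alikes: they are no part of the job. Of the things like the gauge, leave any that is green, pink or purple; of the rest the larger one is meant.

How it is judged:
By the outcome, as a careful person would: the job done as asked, in the order asked, and still so for the second after the job is handed in, with the robot touching nothing.
It also fails if it takes over 64 s, if anything falls off the work surface, if the arm or the gripper's body presses on something with over 40 N, if the wrist force passes 120 N, or if a joint passes its speed limit or range.

ROBOT

A 6-joint arm with a two-finger parallel gripper is mounted at the origin on the work surface. World frame = base frame: x ahead of the robot, y to its left, z up, the work surface at z = 0. Lengths are in mm, angles in degrees, forces in N, time in s.
With the tool pointing down it reaches from about 300 to 1000 mm from the base axis. Payload 5.1 kg.
Tool frame: the origin (TCP) lies between the finger pads; the fingertips stand 17 mm ahead of it and the grasp point (between the pads) lies 2 mm behind it; z points along the fingers, y is the line along which they close (so a half turn about z gives the same grasp; the last joint's range is limited). The gripper opens to 95 mm and grips with 3 to 60 N. Pads are 20 mm wide; open, the fingers measure 119 mm over their backs; the gripper's body (75 mm by 180 mm) begins 59 mm behind the grasp point.
Start: joints at [-71.482, 7.093, 94.555, -0, 78.352, -4.733], TCP at [256.557, -597.213, 231.656] pointing down, gripper open.
Joint ranges: [-149.61, 149.61], [-58.7, 133.49], [1.44, 155.28], [-77.14, 257.14], [18.33, 153.61], [-166.67, 166.67]. Speed limits (degrees/s): [147.25, 147.25, 180, 180, 180, 180].

INTERFACE

Orientations are given as a 3x3 rotation matrix whose columns are the frame's x, y, z axes.
In Python, from bench import manip, get_image, camera_info, workorder, outline_of, spot_point gives the robot as it stands.
- The arm moves only by the shell command python3 -m inch 'ROWS' [FORCE]. ROWS is JSON, one flat list of numbers, 7 for each row, row after row: the shift along the tool's x, y, z in m, then the turn, a rotation vector about the tool's x, y, z in degrees, then the finger opening in m, from 0 to 0.0951. A call has 1 to 10 rows; each row is the pose to reach, as a shift and turn from the pose commanded when the call began, along the tool's axes at that moment; what a row does not reach only later rows make up. A row lasts 1/12 s, in which the tool goes at most 41.7 mm and 7.16 degrees, less where a joint would pass 70% of its speed; a pose out of reach is approached as far as the arm can. A call with a gripper value outside its range is refused whole. The fingers move at their own pace and stop on an object; FORCE is the grip in N (left out, the last holds). Time passes only in rows, so rows that repeat a pose let the fingers close. It gives the time, the measured TCP pose, the force, the opening and the grip force at its end, in the units of the state.
- manip.observe(): the state, without advancing time (a new reading comes with each control period).
- get_image(name): name is "scene" or "top" or "wrist"; returns (picture, depth): 420x560x3 uint8, red, green, blue; 420x560 float32, mm along the optical axis (not along the pixel's ray), 0 where there is no reading.
- camera_info(name): a dict with "fov_y" (degrees; the focal length in pixels is half the picture's height over the tangent of half this angle, whatever the lens; pixels are square), "cx", "cy" (the principal point, pixels), "k1" (the pictures are not rectified: a ray, as slopes to the right and down, at radius r is drawn at 1 + k1 r^2 times it, then the intrinsics apply), "world_from_camera" (4x4, takes a point from camera to world coordinates); the wrist camera has in their place "hand_eye" (4x4, takes a point from camera to tool coordinates, whose origin is the TCP and whose axes are the flange's). Camera axes: x right, y down, z forward; pixel columns grow to the right and rows downward; lengths in mm; the calibration is good to about 2 mm. A picture is of the moment at which its call begins: read the wrist's pose just before it. camera_info takes no time and is no camera call.
- workorder.sign_off(): hands the job in; it is judged then, once.
Trained networks look in the newest picture that a camera, given by its name, has taken for a name from the list of things; names that differ only in an ending like _2 or _b are one class to them, and where a whole thing is asked for, a point or a joint stands for the part that bears it (a point fixed in the world has none). Each returns a list of dicts, best first, with "p" (0 to 1); they miss things now and then, are a little off and sometimes report something else, mostly with a low value. They report only what shows in the picture. A call takes as long as a camera call. They do not tell look-alikes from the thing itself.
- outline_of(query, camera): "region" (420x560 bool, what is visible of it) and "pixel" ([column, row] in pixels, amid what is visible of it).
- spot_point(query, camera): "pixel" ([column, row] in pixels: a listed point, or the origin of a listed thing).
The state is a dict: "time": time; "joints": joint angles; "dq": joint speeds; "effort": joint torques, N m; "ee_pos": TCP position; "orientation": TCP orientation; "contact_force": force on the tool from outside, world axes, zero at the start; "torque": the same for the moment, N m; "opening": opening from 0.0 (shut) to 1.0 (fully open); "grasp_force": force on a finger pad.
Only numpy, scipy, OpenCV 4.12 (cv2) and the standard library are available. Lean on these libraries where they do the work, as an engineer would, in place of code of your own. Each camera call takes 0.05 s, during which the arm holds its last target. There are 200 camera calls.

## Working session

There is one attempt and no reset: what is moved stays moved. The work goes in short steps, Python scripts to look and compute and a shell command to move; the robot and the scene stay as the last step left them, time stands still between calls to the robot, and variables do not carry over. Pictures are saved under pics/ and viewed, at most 10 in all, crops included, and the job is handed in when it is done.

```bash
ls; mkdir -p pics; cat > h.py <<'E'
import numpy as np, cv2
from bench import manip, get_image, camera_info, workorder, outline_of, spot_point
def K(c):
    f=210/np.tan(np.radians(c["fov_y"]/2)); return f
def T(name):
    c=camera_info(name)
    if "world_from_camera" in c: return c,np.array(c["world_from_camera"])
    s=manip.observe(); M=np.eye(4); M[:3,:3]=np.array(s["orientation"]); M[:3,3]=s["ee_pos"]
    return c,M@np.array(c["hand_eye"])
def rays(c,px):
    px=np.atleast_2d(np.array(px,float)); d=(px-[c["cx"],c["cy"]])/K(c); u=d.copy()
    for _ in range(20): u=d/(1+c["k1"]*(u**2).sum(1,keepdims=True))
    return np.c_[u,np.ones(len(u))]
def back(c,M,px,z):
    p=rays(c,px)*np.atleast_1d(z)[:,None]; return p@M[:3,:3].T+M[:3,3]
def proj(c,M,P):
    P=np.atleast_2d(P); q=(P-M[:3,3])@M[:3,:3]; u=q[:,:2]/q[:,2:]
    return u*(1+c["k1"]*(u**2).sum(1,keepdims=True))*K(c)+[c["cx"],c["cy"]]
def onplane(c,M,px,z):
    r=rays(c,px)@M[:3,:3].T; return M[:3,3]+r*((z-M[2,3])/r[:,2])[:,None]
def cloud(c,M,d,mask=None):
    m=d>0
    if mask is not None: m&=mask
    v,u=np.nonzero(m); return back(c,M,np.c_[u,v],d[v,u]),np.c_[u,v]
E
python3 - <<'E'
from h import *
np.set_printoptions(precision=1,suppress=True)
print(manip.observe())
ims=[]
for n in("scene","top"):
    c,M=T(n); im,d=get_image(n); np.savez(f"{n}.npz",im=im,d=d,M=M); ims.append(im)
    print(n,{k:c[k] for k in("fov_y","cx","cy","k1")},M.round(3).tolist())
    for q in("gauge","bar","case","lid","vase","pot","mug","heatgun","bat"):
        for r in outline_of(q,n)[:3]:
            if r["p"]<.2: continue
            P,_=cloud(c,M,d,r["region"]); 
            print(q,round(r["p"],2),r["pixel"],r["region"].sum(),np.median(P,0) if len(P) else None,np.percentile(P,98,axis=0) if len(P) else None)
    for q in("foot_pad","step_top","bat_top","lid_hinge","lid_handle","lid_edge","gauge","bar","case"):
        for r in spot_point(q,n)[:3]:
            if r["p"]<.2: continue
            print("pt",q,round(r["p"],2),r["pixel"])
    cv2.imwrite(f"pics/{n}0.png",im[...,::-1])
E
```

```text
pics
{'time': 0.0, 'joints': array([-71.5,   7.1,  94.6,  -0. ,  78.4,  -4.7]), 'dq': array([-0. ,  0.1, -0.1, -0.1,  0.1, -0. ]), 'effort': array([ -0. , -41.8, -36. ,   0.1,   0. ,  -0. ]), 'ee_pos': array([ 256.4, -596.7,  230.4]), 'orientation': array([[ 0.9,  0.4, -0. ],
       [ 0.4, -0.9,  0. ],
       [ 0. , -0. , -1. ]]), 'contact_force': array([-0.4, -0.1, -0.8]), 'torque': array([-0., -0., -0.]), 'grasp_force': 0.0, 'opening': 0.9989786625050959}
scene {'fov_y': 57.2568120029198, 'cx': 283.2856690117588, 'cy': 209.5309899269908, 'k1': -0.1043373314713542} [[0.846, 0.433, -0.311, 820.996], [0.533, -0.7, 0.475, -397.383], [-0.012, -0.568, -0.823, 952.559], [0.0, 0.0, 0.0, 1.0]]
gauge 0.77 [255.1, 144.6] 616 [266.  283.8  66.1] [308.2 378.1 114.3]
gauge 0.73 [292.5, 178.2] 522 [456.1 200.1  73.7] [465.8 262.  119.5]
gauge 0.65 [368.5, 161.6] 749 [607.1 407.   65.2] [656.8 446.6 112.9]
bar 0.86 [211.7, 301.3] 1465 [ 484.2 -211.1   64.6] [ 508.1 -130.2   78.5]
bar 0.66 [245.9, 294.8] 734 [ 550.8 -144.9   64.7] [ 591.1 -118.1   88.2]
lid 0.64 [335.5, 151.0] 676 [583.3 223.4 266.
[... 1723 characters left out ...]
124.3   78.6]
mug 0.94 [303.3, 249.6] 507 [387.9   0.4  22.2] [420.2  35.3 101.3]
heatgun 0.64 [272.6, 120.2] 1557 [777.4  81.7  54.4] [896.8 133.8  69.6]
bat 0.74 [376.3, 228.4] 6552 [ 449.1 -206.5   40.4] [609.7 -62.6  45.5]
bat 0.45 [374.6, 220.8] 1083 [ 479.  -198.7   64.3] [ 506.1 -124.4   78.6]
pt foot_pad 0.5 [356.7, 194.0]
pt step_top 0.94 [388.1, 222.2]
pt bat_top 0.93 [375.0, 222.9]
pt lid_hinge 0.59 [222.1, 199.5]
pt lid_hinge 0.32 [287.3, 125.4]
pt lid_handle 0.63 [206.9, 161.6]
pt lid_edge 0.88 [208.2, 169.4]
pt lid_edge 0.4 [357.7, 195.4]
pt gauge 0.63 [158.1, 188.6]
pt gauge 0.62 [172.0, 244.3]
pt gauge 0.55 [232.4, 237.1]
pt bar 0.56 [371.7, 222.8]
pt case 0.58 [234.1, 233.9]
```

```bash
python3 - <<'E'
import cv2
a=cv2.imread("pics/top0.png")[90:350,110:460]; b=cv2.imread("pics/scene0.png")[100:360,140:460]
cv2.imwrite("pics/a.png",cv2.resize(a,None,fx=2.2,fy=2.2,interpolation=cv2.INTER_CUBIC))
cv2.imwrite("pics/b.png",cv2.resize(b,None,fx=2.2,fy=2.2,interpolation=cv2.INTER_CUBIC))
E
```

```text
(no output)
```

View pics/a.png

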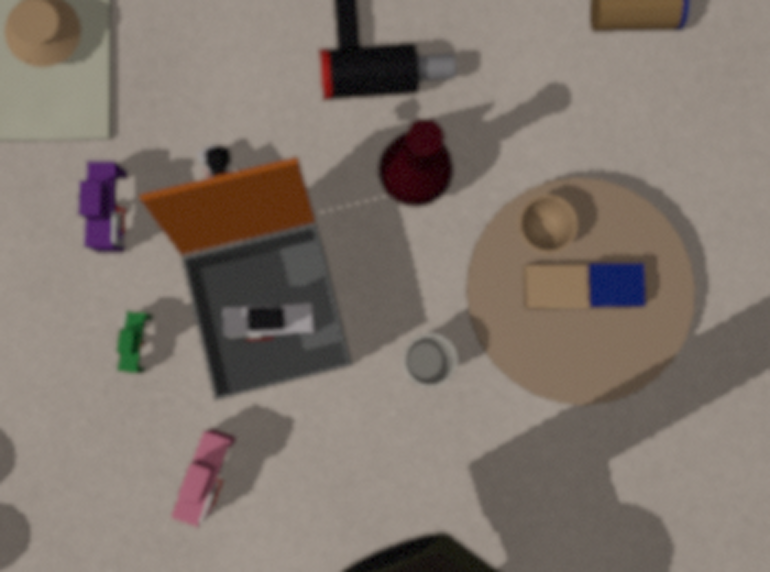

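View pics/b.png

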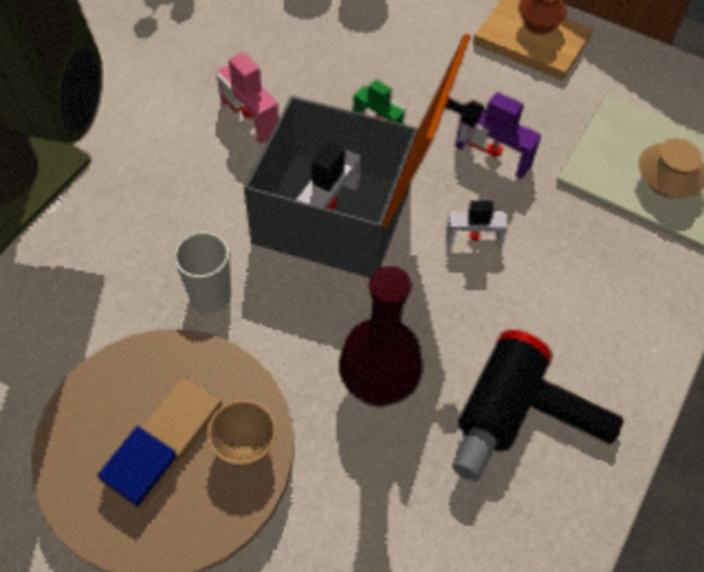

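Candidates (top picture pixels): silver in case (231,236), small silver behind the lid (scene 356,200), purple (155,183), green (170,244) and pink (201,304). I choose the silver gauge in the case, the larger one that isn't green, pink or purple. Next I measure it from the stored pictures.

```bash
cat >> h.py <<'E'
from scipy.spatial.transform import Rotation as R
def go(p,yaw=None,Rm=None,cmd=None):
    """shift/turn from measured pose to tool-down pose with tool x axis at yaw"""
    s=manip.observe(); R0=np.array(s["orientation"]); p0=np.array(s["ee_pos"])
    if Rm is None:
        a=np.radians(yaw); Rm=np.array([[np.cos(a),np.sin(a),0],[np.sin(a),-np.cos(a),0],[0,0,-1]])
    print("shift m",((np.array(p)-p0)@R0/1000).round(4),"rotvec",R.from_matrix(R0.T@Rm).as_rotvec(degrees=True).round(2),"t",round(s["time"],2))
def rect(P):
    (c,(w,h),a)=cv2.minAreaRect(P[:,:2].astype(np.float32)); 
    if w<h: w,h,a=h,w,a+90
    return np.array(c),w,h,(a+90)%180-90
def segs(c,M,im,d):
    P,uv=cloud(c,M,d); rgb=im[uv[:,1],uv[:,0]].astype(int); r,g,b=rgb.T
    return P,uv,r,g,b
E
python3 - <<'E'
from h import *
np.set_printoptions(precision=1,suppress=True)
print(np.array(camera_info("wrist")["hand_eye"]).round(3), {k:v for k,v in camera_info("wrist").items() if k!="hand_eye"})
print(np.array(manip.observe()["orientation"]).round(4).tolist())
for n in("scene","top"):
    D=np.load(n+".npz"); c,M=T(n); P,uv,r,g,b=segs(c,M,D["im"],D["d"])
    x,y,z=P.T; near=np.hypot(x-490,y+205)<150
    bl=near&(b>r+40)&(abs(z-76)<4); print(n,"step",rect(P[bl]),np.median(z[bl]))
    ba=near&(z>55)&(z<67)&(np.hypot(x-565,y+150)>44)&(np.hypot(x-480,y+205)<110); print("low",rect(P[ba]),ba.sum(),np.median(z[ba]))
    pt=near&(z>81); print("pot",rect(P[pt]))
    cs=(abs(x-450)<75)&(abs(y-205)<75)
    h=cs&(z>112)&(z<122)&(r<60); print("handle",rect(P[h]),h.sum(),np.median(z[h]))
    cb=cs&(z>62)&(z<78); print("crossbar",rect(P[cb]),cb.sum(),np.median(z[cb]))
    rim=(z>118)&(z<127)&(abs(x-450)<130)&(abs(y-205)<130); print("rim",rect(P[rim]),rim.sum())
    li=(r>1.6*g)&(r>b*2)&(z>120)&(abs(y-230)<130)&(abs(x-570)<100); Q=P[li]; 
    print("lid",Q.min(0),Q.max(0)); m=Q.mean(0); v=np.linalg.svd(Q-m,full_matrices=False)[2]; print(m,v[2])
E
```

```text
[[   0.    -1.    -0.3   72.8]
 [   1.     0.    -0.    -0.5]
 [   0.    -0.3    1.  -153. ]
 [   0.     0.     0.     1. ]] {'fov_y': 69.67912381372405, 'cx': 279.06703815423197, 'cy': 213.59361138200413, 'k1': 0.0046112807603858556}
[[0.9188, 0.3947, 0.0], [0.3947, -0.9188, 0.0], [0.0, 0.0, -1.0]]
scene step (array([ 480.2, -240. ]), 67.58277893066406, 55.72914123535156, 88.56254577636719) 75.69234346492675
low (array([ 480. , -199.8]), 149.94281005859375, 58.064788818359375, 89.90980529785156) 718 61.75198866625203
pot (array([ 558.1, -151.5]), 74.6501693725586, 71.79139709472656, 31.929420471191406)
handle (array([450.7, 204.9]), 149.65476989746094, 148.62367248535156, -0.4897613525390625) 186 116.4583098478954
crossbar (array([450. , 205.3]), 148.87884521484375, 147.90980529785156, 89.43814086914062) 290 70.92466461606716
rim (array([458. , 206.2]), 185.80938720703125, 173.67935180664062, 12.652631759643555) 456
lid [531.9 142.1 120.7] [623.5 314.5 300.6]
[578.  202.  240.2] [ 0.9  0.2 -0.2]
top step (array([ 479.1, -236.8]), 66.99759674072266, 51.15130615234375, 88.58326721191406) 74.93393671072681
low (array([ 480.8, -163.4]), 81.32184600830078, 54.76952362060547, 88.42859649658203) 562 60.536961828020935
pot (array([ 519.9, -171.8]), 160.7139892578125, 74.02194213867188, 30.831491470336914)
handle (array([446.9, 208.2]), 38.929168701171875, 25.278242111206055, -86.06909203529358) 133 116.10168028732551
crossbar (array([440. , 222.4]), 143.67066955566406, 75.33537292480469, -65.5538272857666) 383 69.93124734870366
rim (array([455.9, 207.4]), 182.93289184570312, 171.58917236328125, 12.704259872436523) 496
lid [528.3 147.9 126.1] [601.7 316.4 300.6]
[565.9 231.6 226.5] [-1.  -0.2  0.2]
```

```bash
python3 -c "
from h import *
go([480,-215,235],88.5)"
```

```text
shift m [ 0.3562 -0.263  -0.0033] rotvec [  0.    -0.   -65.25] t 1.9
```

```bash
python3 -m inch '[0.02,-0.015,0,0,0,-4,0.07, 0.05,-0.037,0,0,0,-10,0.07, 0.083,-0.061,0,0,0,-16,0.07, 0.116,-0.085,0,0,0,-22,0.07, 0.149,-0.11,0,0,0,-28,0.07, 0.182,-0.134,0,0,0,-34,0.07, 0.215,-0.158,0,0,0,-40,0.07, 0.248,-0.182,0,0,0,-46,0.07, 0.28,-0.207,0,0,0,-52,0.07, 0.31,-0.228,0,0,0,-58,0.07]' 20 && python3 -m inch '[0.023,-0.018,0,0,0,-4,0.07, 0.037,-0.029,0,0,0,-7,0.07]'
python3 - <<'E'
from h import *
s=manip.observe(); print(s["ee_pos"],s["dq"]); go([480,-215,235],88.5)
E
```

```text
time: 2.73
ee_pos: [452.0, -263.1, 232.0]
orientation: [[0.147, 0.989, 0.001], [0.989, -0.147, -0.0], [-0.0, 0.001, -1.0]]
contact_force: [1.6, 0.2, -0.7]
opening: 0.735
grasp_force: 0.0
time: 2.9
ee_pos: [428.5, -221.7, 231.5]
orientation: [[0.024, 1.0, -0.001], [1.0, -0.024, 0.001], [0.001, -0.001, -1.0]]
contact_force: [1.3, 0.3, 0.1]
opening: 0.736
grasp_force: 0.0
[ 428.5280322  -221.7449369   231.46756004] [  9.28924443 -25.45622209  20.59441475  -0.77989067   3.6345928
 -24.16236859]
shift m [ 0.008   0.0513 -0.0036] rotvec [-0.04 -0.05  0.13] t 2.9
```

```bash
python3 -m inch '[0.004,0.025,0,0,0,0,0.07, 0.008,0.051,0,0,0,0,0.07, 0.008,0.051,0,0,0,0,0.07, 0.008,0.051,0,0,0,0,0.07]' >/dev/null
python3 - <<'E'
from h import *
np.set_printoptions(precision=1,suppress=True)
c,M=T("wrist"); print(manip.observe()["ee_pos"]); im,d=get_image("wrist"); np.savez("w1.npz",im=im,d=d,M=M)
cv2.imwrite("pics/w1.png",im[...,::-1])
P,uv,r,g,b=segs(c,M,im,d); x,y,z=P.T; near=np.hypot(x-490,y+205)<150
bl=near&(b>r+40)&(abs(z-76)<5); print("step",rect(P[bl]),np.median(z[bl]))
ba=near&(z>53)&(z<69)&(np.hypot(x-480,y+165)<75)&(x<515); print("low",rect(P[ba]),ba.sum(),np.median(z[ba]))
print("all",rect(P[ba|bl]))
pt=near&(z>83)&(x>510)&(y>-200); print("pot",rect(P[pt]))
bt=near&(z<52); print("bat z",np.median(z[bt]))
go([447,208,280],184)
E
```

```text
[ 480.1 -217.6  231.6]
step (array([ 479.2, -239.1]), 69.66001892089844, 54.528995513916016, 88.77096557617188) 75.75820052560613
low (array([ 481.1, -164.9]), 80.18993377685547, 56.154380798339844, 88.9398193359375) 4164 61.83818264181923
all (array([ 480.5, -199.4]), 149.13885498046875, 56.154380798339844, 88.9398193359375)
pot (array([ 555.8, -162.1]), 96.85289001464844, 74.6061019897461, 74.6355972290039)
bat z 41.88603274194861
shift m [ 0.4 -0.  -0. ] rotvec [ -0.   -0.  -95.7] t 3.28
```

View pics/w1.png

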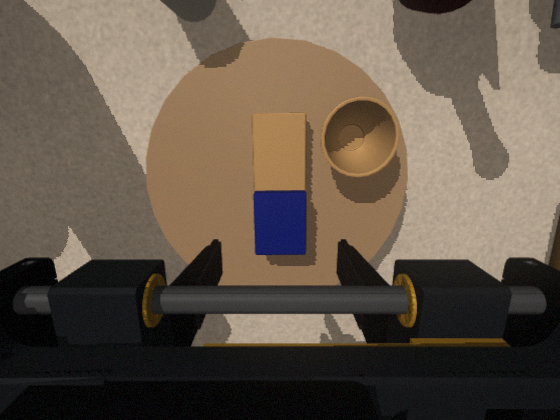

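```bash
python3 -m inch '[0.015,0,-0.015,0,0,-5,0.07, 0.045,0,-0.035,0,0,-12,0.07, 0.08,0,-0.05,0,0,-19,0.07, 0.115,0,-0.058,0,0,-26,0.07, 0.15,0,-0.058,0,0,-33,0.07, 0.185,0,-0.058,0,0,-40,0.07, 0.22,0,-0.058,0,0,-47,0.07, 0.255,0,-0.058,0,0,-54,0.07, 0.29,0,-0.058,0,0,-61,0.07, 0.32,0,-0.058,0,0,-68,0.07]'
python3 -c "
from h import *
go([475,208,290],184)"
```

```text
time: 4.12
ee_pos: [488.6, 103.2, 289.9]
orientation: [[-0.918, 0.398, 0.0], [0.398, 0.918, 0.0], [-0.0, 0.0, -1.0]]
contact_force: [0.4, 0.0, 0.2]
opening: 0.736
grasp_force: 0.0
shift m [ 0.0541  0.0908 -0.0001] rotvec [ 1.000e-02  3.000e-02 -2.742e+01] t 4.12
```

```bash
python3 -m inch '[0.013,0.022,0,0,0,-7,0.07, 0.028,0.046,0,0,0,-14,0.07, 0.042,0.07,0,0,0,-21,0.07, 0.054,0.091,0,0,0,-27.4,0.07, 0.054,0.091,0,0,0,-27.4,0.07, 0.054,0.091,0,0,0,-27.4,0.07, 0.054,0.091,0,0,0,-27.4,0.07]'
python3 - <<'E'
from h import *
np.set_printoptions(precision=1,suppress=True)
c,M=T("wrist"); im,d=get_image("wrist"); np.savez("w2.npz",im=im,d=d,M=M)
cv2.imwrite("pics/w2.png",im[...,::-1])
for q in("gauge","lid","case"):
    for r in outline_of(q,"wrist")[:2]:
        P,_=cloud(c,M,d,r["region"]); print(q,r["p"],r["pixel"],r["region"].sum(),np.median(P,0))
        if q=="gauge":
            z=P[:,2]; 
            for lo,hi in((110,122),(64,78)):
                m=(z>lo)&(z<hi); 
                if m.sum()>20: print(lo,rect(P[m]),m.sum(),np.median(z[m]))
E
```

```text
time: 4.7
ee_pos: [476.5, 206.0, 289.6]
orientation: [[-0.998, -0.062, -0.0], [-0.062, 0.998, -0.001], [0.0, -0.001, -1.0]]
contact_force: [0.7, -1.4, 0.4]
opening: 0.736
grasp_force: 0.0
gauge 0.94 [354.1, 31.7] 2124 [287.  280.4  66. ]
64 (array([281. , 282.6]), 49.64807891845703, 35.78044128417969, -21.980125427246094) 1302 66.11228416307299
gauge 0.92 [283.1, 166.1] 3085 [442.5 209.9  71.4]
110 (array([446.4, 207.7]), 43.9426383972168, 28.169349670410156, -88.21516954898834) 1039 116.68106199593393
64 (array([444.5, 208.2]), 110.9521713256836, 40.05303955078125, -88.67873752117157) 1757 70.79836610269871
lid 0.97 [286.0, 320.8] 7240 [560.2 218.7 205.2]
case 0.59 [284.8, 203.9] 30970 [499.3 210.1  72.4]
case 0.32 [283.7, 167.4] 3052 [442.  209.8  71.4]
```

View pics/w2.png

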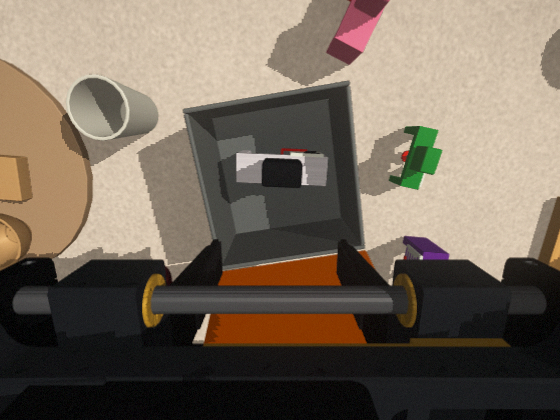

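The picture shows the silver gauge with its black handle at pixel (283,166) inside the case. Pink, green and purple stand outside it. Choice confirmed, so I move over it.

```bash
python3 -c "
from h import *
go([446.4,207.7,150],181.6)"
```

```text
shift m [0.0302 0.0037 0.1397] rotvec [-0.01  0.01  1.92] t 4.9
```

```bash
python3 -m inch '[0.015,0.002,0.015,0,0,1,0.07, 0.027,0.004,0.04,0,0,1.9,0.07, 0.03,0.004,0.07,0,0,1.9,0.07, 0.03,0.004,0.1,0,0,1.9,0.07, 0.03,0.004,0.125,0,0,1.9,0.07, 0.03,0.004,0.14,0,0,1.9,0.07, 0.03,0.004,0.14,0,0,1.9,0.07, 0.03,0.004,0.14,0,0,1.9,0.07]'
python3 -c "
from h import *
go([446.4,207.7,95],181.6)"
```

```text
time: 5.57
ee_pos: [446.1, 208.3, 149.1]
orientation: [[-1.0, -0.029, -0.002], [-0.029, 1.0, -0.001], [0.002, -0.001, -1.0]]
contact_force: [0.7, -0.7, 0.1]
opening: 0.735
grasp_force: 0.0
shift m [-0.0004 -0.0006  0.0541] rotvec [-0.03 -0.1   0.08] t 5.57
```

```bash
python3 -m inch '[0,-0.001,0.015,0,0,0,0.07, 0,-0.001,0.035,0,0,0,0.07, 0,-0.001,0.048,0,0,0,0.07, 0,-0.001,0.054,0,0,0,0.07, 0,-0.001,0.054,0,0,0,0.07, 0,-0.001,0.054,0,0,0,0.035, 0,-0.001,0.054,0,0,0,0.035, 0,-0.001,0.054,0,0,0,0.035, 0,-0.001,0.054,0,0,0,0.035, 0,-0.001,0.054,0,0,0,0.035]' 25
```

```text
time: 6.4
ee_pos: [447.1, 207.8, 96.7]
orientation: [[-1.0, -0.031, 0.002], [-0.031, 1.0, -0.001], [-0.002, -0.001, -1.0]]
contact_force: [-0.5, -3.6, 4.0]
opening: 0.463
grasp_force: 25.0
```

```bash
python3 -m inch '[0,0,0,0,0,0,0.035, 0,0,0,0,0,0,0.035, 0,0,-0.01,0,0,0,0.035, 0,0,-0.03,0,0,0,0.035, 0,0,-0.05,0,0,0,0.035, 0,0,-0.07,0,0,0,0.035, 0,0,-0.09,0,0,0,0.035, 0,0,-0.12,0,0,0,0.035, 0,0,-0.15,0,0,0,0.035, 0,0,-0.18,0,0,0,0.035]'
python3 -c "
from h import *
go([479.7,-239.4,275],88.9)"
```

```text
time: 7.23
ee_pos: [444.9, 208.1, 275.2]
orientation: [[-1.0, -0.031, -0.004], [-0.031, 1.0, -0.0], [0.004, 0.0, -1.0]]
contact_force: [0.3, -0.2, -5.0]
opening: 0.462
grasp_force: 25.0
shift m [-0.0209 -0.4484  0.    ] rotvec [-0.17 -0.18 92.87] t 7.23
```

```bash
python3 -m inch '[-0.001,-0.012,0,0,0,3,0.035, -0.003,-0.035,0,0,0,8,0.035, -0.005,-0.065,0,0,0,14,0.035, -0.007,-0.1,0,0,0,21,0.035, -0.009,-0.135,0,0,0,28,0.035, -0.011,-0.17,0,0,0,35,0.035, -0.013,-0.205,0,0,0,42,0.035, -0.014,-0.24,0,0,0,49,0.035, -0.016,-0.275,0,0,0,56,0.035, -0.017,-0.305,0,0,0,63,0.035]'
python3 -c "
from h import *
go([479.7,-239.4,275],88.9)"
```

```text
time: 8.07
ee_pos: [471.7, -97.8, 274.2]
orientation: [[-0.475, 0.88, -0.002], [0.88, 0.475, 0.001], [0.002, -0.001, -1.0]]
contact_force: [1.1, 0.8, -5.0]
opening: 0.461
grasp_force: 25.0
shift m [-0.1284 -0.0603 -0.001 ] rotvec [-0.1  -0.11 29.47] t 8.07
```

```bash
python3 -m inch '[-0.032,-0.015,0,0,0,7,0.035, -0.066,-0.031,0,0,0,14,0.035, -0.096,-0.045,0,0,0,20,0.035, -0.117,-0.055,0,0,0,25.5,0.035, -0.128,-0.06,0,0,0,29.5,0.035, -0.128,-0.06,0,0,0,29.5,0.035, -0.128,-0.06,0,0,0,29.5,0.035, -0.128,-0.06,0,0,0,29.5,0.035, -0.128,-0.06,0,0,0,29.5,0.035]'
python3 - <<'E'
from h import *
np.set_printoptions(precision=2,suppress=True)
go([479.7,-239.4,175],88.9)
c,M=T("wrist"); im,d=get_image("wrist"); np.savez("w3.npz",im=im,d=d,M=M)
cv2.imwrite("pics/w3.png",im[...,::-1])
P,uv,r,g,b=segs(c,M,im,d)
for n in ("wrist","scene","top"):
    if n!="wrist":
        c,M=T(n); im,d=get_image(n); P,uv,r,g,b=segs(c,M,im,d)
    x,y,z=P.T; m=np.hypot(x-480,y+239)<75
    cb=m&(z>235)&(z<258)&(np.maximum(abs(r-g),abs(g-b))<25); 
    if cb.sum()>30: print(n,"crossbar",rect(P[cb&(r>90)]) ,cb.sum(),np.median(z[cb&(r>90)]))
E
```

```text
time: 8.82
ee_pos: [481.5, -236.1, 275.1]
orientation: [[0.011, 1.0, -0.001], [1.0, -0.011, 0.001], [0.001, -0.001, -1.0]]
contact_force: [-0.5, -0.4, -5.6]
opening: 0.462
grasp_force: 25.0
shift m [-0.  -0.   0.1] rotvec [-0.04 -0.06  0.47] t 8.82
wrist crossbar (array([ 481.05, -233.14]), 112.05479431152344, 37.40494155883789, -0.661376953125) 5316 249.12418071530635
scene crossbar (array([ 480.5 , -234.67]), 113.34735870361328, 38.507240295410156, -0.368438720703125) 319 249.18710861826844
top crossbar (array([ 485.24, -220.94]), 101.5800552368164, 16.50910758972168, -0.26248931884765625) 223 247.68200879315145
```

View pics/w3.png

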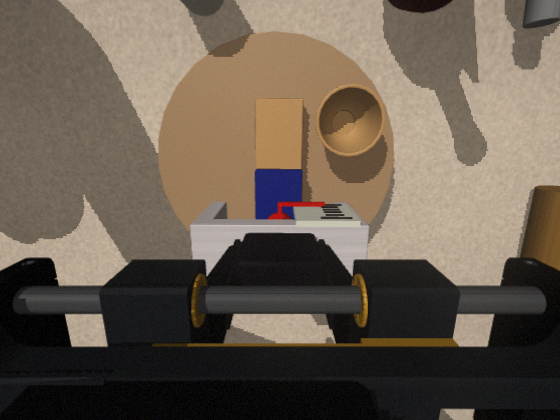

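```bash
python3 -m inch '[-0.001,0,0.015,0,0,0.4,0.035, -0.002,0,0.04,0,0,0.4,0.035, -0.003,0,0.065,0,0,0.4,0.035, -0.003,-0.001,0.09,0,0,0.4,0.035, -0.003,-0.001,0.105,0,0,0.4,0.035, -0.003,-0.001,0.113,0,0,0.4,0.035, -0.003,-0.001,0.113,0,0,0.4,0.035, -0.003,-0.001,0.113,0,0,0.4,0.035]'
python3 - <<'E'
from h import *
np.set_printoptions(precision=2,suppress=True)
print(manip.observe()["ee_pos"])
ims=[]
for n in ("wrist","scene","top"):
    c,M=T(n); im,d=get_image(n); P,uv,r,g,b=segs(c,M,im,d); ims.append(im)
    x,y,z=P.T; m=np.hypot(x-480,y+239)<75
    ns=np.maximum(abs(r-g),abs(g-b))<25
    cb=m&(z>120)&(z<142)&ns&(r>90); print(n,"crossbar",rect(P[cb]) ,cb.sum(),np.median(z[cb]))
    t=cb&(abs(z-np.median(z[cb]))<4); A=np.c_[x[t]-480,y[t]+239,np.ones(t.sum())]; k=np.linalg.lstsq(A,z[t],rcond=None)[0]; print("slopes deg",np.degrees(k[:2]),k[2],rect(P[t]))
    bl=m&(b>r+40)&(z<90)&(z>70); print("step y range",bl.sum(), rect(P[bl]) if bl.sum()>20 else 0)
    lo=(abs(z-61.5)<5)&(abs(x-480)<45)&(y>-197)&(y<-110)&(r>g+10); print("low",rect(P[lo]))
cv2.imwrite("pics/w4.png",cv2.resize(ims[1][240:380,120:320],None,fx=3.5,fy=3.5)[...,::-1])
E
```

```text
time: 9.63
ee_pos: [481.0, -240.2, 163.2]
orientation: [[0.019, 1.0, 0.001], [1.0, -0.019, -0.0], [-0.0, 0.001, -1.0]]
contact_force: [0.1, -0.1, -3.3]
opening: 0.463
grasp_force: 25.0
[ 480.97 -240.24  163.24]
wrist crossbar (array([ 480.63, -237.2 ]), 112.38031005859375, 38.01594161987305, -0.9665374755859375) 5083 137.20249325133074
slopes deg [ 0.07 -1.1 ] 137.4070635532776 (array([ 480.63, -237.2 ]), 112.38031005859375, 38.01594161987305, -0.9665374755859375)
step y range 1982 (array([ 479.4 , -220.09]), 54.646385192871094, 31.619857788085938, -0.97113037109375)
low (array([ 480.98, -161.17]), 72.76463317871094, 56.07699203491211, 88.80237579345703)
scene crossbar (array([ 484.64, -255.2 ]), 114.2043685913086, 35.15742111206055, 15.336161613464355) 98 137.20818167678726
slopes deg [-0.32  1.78] 137.9047051283424 (array([ 484.85, -255.15]), 113.78483581542969, 35.15742111206055, 15.336161613464355)
step y range 205 (array([ 480.24, -262.24]), 52.70645523071289, 22.657264709472656, -1.7387542724609375)
low (array([ 481.1 , -159.94]), 69.96002960205078, 56.074806213378906, 88.40347290039062)
top crossbar (array([ 486.92, -224.01]), 98.67024230957031, 14.053945541381836, -1.9376678466796875) 156 136.42726887107415
slopes deg [-0.79 -5.91] 138.82947277478775 (array([ 490.69, -223.93]), 91.26315307617188, 13.986948013305664, -2.5976028442382812)
step y range 138 (array([ 479.64, -216.7 ]), 51.468849182128906, 26.996904373168945, 0.23290012776851654)
low (array([ 480.88, -159.7 ]), 74.66425323486328, 54.59076690673828, 88.71197509765625)
```

View pics/w4.png

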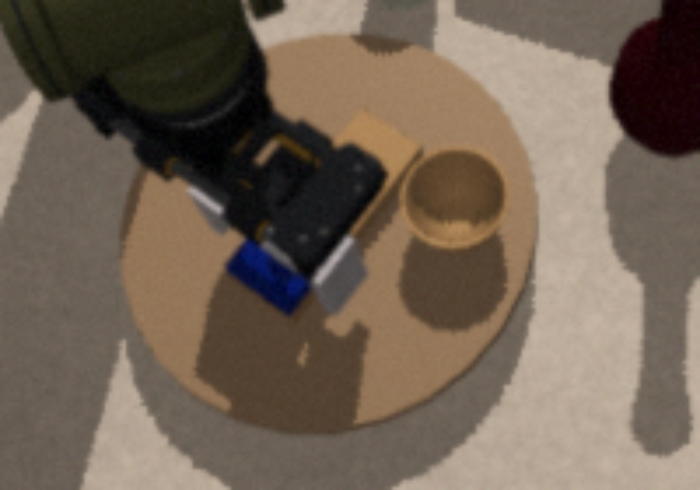

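The gauge hangs square and astride the blue step. Its centre is at about (480.6,-237) against the step's (479.7,-239.4), and the yaws match. Now I lower it slowly.

```bash
python3 -m inch '[-0.001,0,0.004,0,0,0,0.035, -0.002,-0.001,0.009,0,0,0,0.035, -0.002,-0.001,0.014,0,0,0,0.035, -0.002,-0.001,0.018,0,0,0,0.035, -0.002,-0.001,0.021,0,0,0,0.035, -0.002,-0.001,0.023,0,0,0,0.035, -0.002,-0.001,0.025,0,0,0,0.035, -0.002,-0.001,0.026,0,0,0,0.035, -0.002,-0.001,0.026,0,0,0,0.035, -0.002,-0.001,0.026,0,0,0,0.035]'; python3 -m inch '[0,0,0.0005,0,0,0,0.035, 0,0,0.001,0,0,0,0.035, 0,0,0.0015,0,0,0,0.035, 0,0,0.002,0,0,0,0.035, 0,0,0.002,0,0,0,0.035]'
```

```text
time: 10.62
ee_pos: [479.5, -242.4, 136.7]
orientation: [[0.02, 1.0, -0.0], [1.0, -0.02, -0.0], [-0.0, -0.0, -1.0]]
contact_force: [-0.2, -1.2, -3.1]
opening: 0.461
grasp_force: 25.0
time: 11.03
ee_pos: [479.5, -242.4, 134.6]
orientation: [[0.02, 1.0, -0.0], [1.0, -0.02, -0.0], [-0.0, -0.0, -1.0]]
contact_force: [-0.9, -0.2, -2.5]
opening: 0.462
grasp_force: 25.0
```

```bash
python3 -m inch '[0,0,0.0005,0,0,0,0.035, 0,0,0.001,0,0,0,0.035, 0,0,0.001,0,0,0,0.035]'; python3 -m inch '[0,0,0.0005,0,0,0,0.035, 0,0,0.001,0,0,0,0.035, 0,0,0.001,0,0,0,0.035]'
```

```text
time: 11.28
ee_pos: [479.6, -242.4, 133.7]
orientation: [[0.02, 1.0, -0.0], [1.0, -0.02, -0.0], [-0.0, -0.0, -1.0]]
contact_force: [-1.0, 0.0, -1.5]
opening: 0.462
grasp_force: 25.0
time: 11.53
ee_pos: [479.6, -242.4, 133.7]
orientation: [[0.02, 1.0, -0.0], [1.0, -0.02, -0.0], [-0.0, -0.0, -1.0]]
contact_force: [-4.1, 2.0, 4.6]
opening: 0.46
grasp_force: 25.0
```

```bash
python3 -m inch '[0,0,0,0,0,0,0.044, 0,0,0,0,0,0,0.046, 0,0,0,0,0,0,0.05, 0,0,0,0,0,0,0.056, 0,0,0,0,0,0,0.062, 0,0,0,0,0,0,0.066, 0,0,0,0,0,0,0.066]' 4; python3 -m inch '[0,0,-0.005,0,0,0,0.066, 0,0,-0.015,0,0,0,0.066, 0,0,-0.03,0,0,0,0.066, 0,0,-0.05,0,0,0,0.066, 0,0,-0.08,0,0,0,0.066, 0,0,-0.115,0,0,0,0.066, 0,0,-0.145,0,0,0,0.066, 0,0,-0.145,0,0,0,0.066]'
python3 - <<'E'
from h import *
np.set_printoptions(precision=2,suppress=True)
print(manip.observe()["ee_pos"])
ims=[]
for n in ("wrist","scene","top"):
    c,M=T(n); im,d=get_image(n); P,uv,r,g,b=segs(c,M,im,d); ims.append(im)
    x,y,z=P.T; m=np.hypot(x-480,y+239)<75
    ns=np.maximum(abs(r-g),abs(g-b))<25
    t=m&(abs(z-108)<5)&ns&(r>90); A=np.c_[x[t]-480,y[t]+239,np.ones(t.sum())]; k=np.linalg.lstsq(A,z[t],rcond=None)[0]; print(n,"slopes deg",np.degrees(k[:2]),k[2],rect(P[t]))
    h=m&(abs(z-154)<4); print("handle",rect(P[h]),np.median(z[h]))
    lo=(abs(z-61.5)<5)&(abs(x-480)<45)&(y>-197)&(y<-110)&(r>g+10); print("low",rect(P[lo]))
cv2.imwrite("pics/w5.png",cv2.hconcat([cv2.resize(ims[1][240:380,120:320],None,fx=2,fy=2),cv2.resize(ims[0][100:380,140:420],None,fx=1.25,fy=1)])[...,::-1])
E
```

```text
time: 12.12
ee_pos: [479.7, -242.3, 132.5]
orientation: [[0.02, 1.0, 0.0], [1.0, -0.02, 0.0], [0.0, 0.0, -1.0]]
contact_force: [0.3, -0.2, -0.2]
opening: 0.685
grasp_force: 0.0
time: 12.78
ee_pos: [482.4, -244.0, 287.3]
orientation: [[0.02, 1.0, 0.012], [1.0, -0.02, -0.008], [-0.007, 0.012, -1.0]]
contact_force: [0.1, 0.7, 1.3]
opening: 0.698
grasp_force: 0.0
[ 482.4  -244.05  287.31]
wrist slopes deg [-0.04 -0.39] 107.7438764985939 (array([ 479.29, -240.35]), 111.92818450927734, 39.16910934448242, -1.3542098999023438)
handle (array([ 479.43, -241.42]), 43.82743835449219, 26.80832290649414, -2.088470458984375) 153.66657740128494
low (array([ 481.15, -161.18]), 71.34611511230469, 55.96709060668945, 89.09870147705078)
scene slopes deg [-0.31  0.77] 107.66696913241991 (array([ 479.1 , -240.69]), 114.25209045410156, 39.23799133300781, -0.5128326416015625)
handle (array([ 479.36, -242.15]), 44.21659851074219, 27.823410034179688, -0.9310073852539062) 153.36765918014555
low (array([ 480.49, -161.18]), 71.72998809814453, 56.95677947998047, 88.09578704833984)
top slopes deg [-0.02  0.57] 106.83686258096591 (array([ 478.09, -237.61]), 107.7627944946289, 38.09186553955078, -0.5713653564453125)
handle (array([ 478.09, -239.08]), 42.435699462890625, 26.793745040893555, -1.8843002319335938) 152.74983633120883
low (array([ 480.8 , -160.06]), 74.40740966796875, 54.63432693481445, 88.45760345458984)
```

View pics/w5.png

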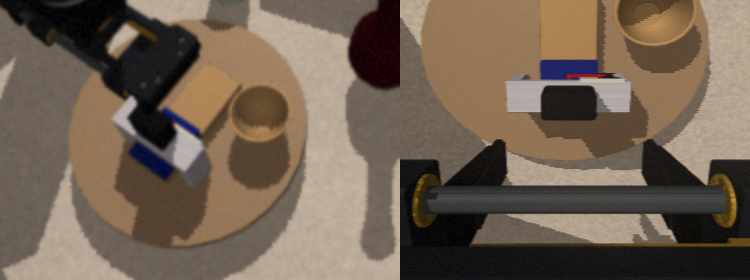

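The gauge stands flat (crossbar top at 107.7 mm) with its foot over the blue step, and the bar has not moved. Now I measure the lid.

```bash
python3 - <<'E'
from h import *
np.set_printoptions(precision=2,suppress=True)
a=np.radians(12.7); ex=np.array([np.cos(a),np.sin(a),0]); ey=np.array([-np.sin(a),np.cos(a),0]); H=np.array([457,207,122])+90*ex
for n in("top","scene"):
    c,M=T(n); im,d=get_image(n); P,uv,r,g,b=segs(c,M,im,d); x,y,z=P.T
    li=(r>1.6*g)&(r>b*2)&(z>125)&(abs((P-H)@ey)<110)&(abs((P-H)@ex)<120); Q=P[li]-H; u,v,w=Q@ex,Q@ey,Q[:,2]
    k=np.polyfit(w,u,1); print(n,li.sum(),"u=",k,"theta",np.pi/2+np.arctan(k[0]),"v",np.percentile(v,[1,99]),"radial max",np.percentile(np.hypot(u,w),99.5),"w",w.max())
    kn=(abs((P-H)@ey)<40)&(z>200)&(z<320)&((P-H)@ex>k[0]*(z-122)+k[1]+12)&((P-H)@ex<140)&(r<80); print("knob",kn.sum(),np.median(P[kn],0) if kn.sum() else 0, (np.median(P[kn]-H,0))@np.c_[ex,ey] if kn.sum() else 0)
    for q in("lid_hinge","lid_handle","lid_edge"):
        for s in spot_point(q,n)[:1]: 
            px=np.round(s["pixel"]).astype(int); dd=d[px[1],px[0]]; p=back(c,M,px,dd)[0]; print(q,s["p"],p,(p-H)@ex,(p-H)@ey,p[2]-122)
print("H",H)
E
```

```text
top 2000 u= [ 0.23 -2.73] theta 1.8001872692310767 v [-80.21  80.05] radial max 181.4161835813224 w 179.62598569086754
knob 103 [610.42 240.3  268.45] [66.99 -1.24]
lid_hinge 0.56 [544.75 226.55 134.14] -0.09674563872922273 -0.22139847324781803 12.143047170909995
lid_handle 0.7 [612.24 235.16 272.64] 67.63040389744751 -6.662165439499406 150.643708338054
lid_edge 0.74 [600.09 246.14 262.87] 58.19579811717734 6.726219237735824 140.86531407679752
scene 470 u= [ 0.23 -0.91] theta 1.7997563852697023 v [-88.27  71.75] radial max 182.7989008710555 w 178.5750428466091
knob 113 [613.6  232.96 268.01] [68.48 -9.1 ]
lid_hinge 0.78 [543.44 220.17 122.74] -2.7769581252155406 -6.157492996768282 0.7444173735801769
lid_handle 0.57 [616.26 227.8  269.48] 69.93844828744915 -14.72609231871717 147.47937085763294
lid_edge 0.71 [487.78 525.43  -2.45] 10.028152997883474 303.87179381987335 -124.45431291614864
H [544.8  226.79 122.  ]
```

```bash
cat >> h.py <<'E'
_a=np.radians(12.7); EX=np.array([np.cos(_a),np.sin(_a),0]); EY=np.array([-np.sin(_a),np.cos(_a),0]); H=np.array([457,207,122])+90*EX
def lp(u,w): return H+u*EX-2*EY+[0,0,w]
E
python3 -c "
from h import *
print(lp(80,270)); go(lp(80,270),12.7)"
```

```text
[623.28056488 242.42278565 392.        ]
shift m [ 0.4875  0.134  -0.115 ] rotvec [-9.000e-02  1.000e-02  7.615e+01] t 13.33
```

```bash
python3 -m inch '[0.01,0.002,-0.012,0,0,3,0.095, 0.03,0.006,-0.03,0,0,8,0.095, 0.06,0.014,-0.05,0,0,14,0.095, 0.095,0.022,-0.065,0,0,20,0.095, 0.13,0.032,-0.08,0,0,26,0.095, 0.165,0.04,-0.095,0,0,32,0.095, 0.2,0.05,-0.105,0,0,38,0.095, 0.235,0.06,-0.115,0,0,44,0.095, 0.27,0.07,-0.115,0,0,50,0.095, 0.305,0.08,-0.115,0,0,56,0.095]'
python3 -c "
from h import *
go(lp(80,270),12.7)"
```

```text
time: 14.17
ee_pos: [566.2, 62.9, 393.7]
orientation: [[0.843, 0.538, 0.002], [0.538, -0.843, -0.0], [0.002, 0.001, -1.0]]
contact_force: [-0.5, -0.3, -0.9]
opening: 1.0
grasp_force: 0.0
shift m [ 0.1448 -0.1206  0.0018] rotvec [ 0.04 -0.1  19.86] t 14.17
```

```bash
python3 -m inch '[0.025,-0.021,0,0,0,5,0.095, 0.053,-0.044,0,0,0,10,0.095, 0.08,-0.067,0,0,0,14,0.095, 0.107,-0.089,0,0,0,17,0.095, 0.13,-0.108,0,0,0,20,0.095, 0.145,-0.121,0,0,0,20,0.095, 0.145,-0.121,0,0,0,20,0.095, 0.145,-0.121,0,0,0,20,0.095, 0.145,-0.121,0,0,0,20,0.095]'
python3 -c "
from h import *
go(lp(80,171),12.7)
P=lambda t:(-160*np.cos(t)+8*np.sin(t)+10,160*np.sin(t)+8*np.cos(t)+17)
for t in (1.5,1.4,1.3,1.2,1.1,1,.9,.8,.7,.6,.5,.4,.3,.2,.1,.05,0,-.02): print(t,np.round(P(t),1))"
```

```text
time: 14.92
ee_pos: [621.8, 240.7, 392.4]
orientation: [[0.975, 0.222, -0.001], [0.222, -0.975, -0.001], [-0.001, 0.001, -1.0]]
contact_force: [0.4, 0.4, -0.1]
opening: 0.996
grasp_force: 0.0
shift m [ 0.0019 -0.0014  0.0994] rotvec [0.03 0.04 0.14] t 14.92
1.5 [  6.7 177.2]
1.4 [ -9.3 176. ]
1.3 [-25.1 173.3]
1.2 [-40.5 169. ]
1.1 [-55.4 163.2]
1 [-69.7 156. ]
0.9 [-83.2 147.3]
0.8 [-95.7 137.4]
0.7 [-107.2  126.2]
0.6 [-117.5  113.9]
0.5 [-126.6  100.7]
0.4 [-134.3   86.7]
0.3 [-140.5   71.9]
0.2 [-145.2   56.6]
0.1 [-148.4   40.9]
0.05 [-149.4   33. ]
0 [-150.   25.]
-0.02 [-150.1   21.8]
```

```bash
python3 -m inch '[0.002,-0.001,0.012,0,0,0,0.095, 0.002,-0.001,0.035,0,0,0,0.095, 0.002,-0.001,0.06,0,0,0,0.095, 0.002,-0.001,0.08,0,0,0,0.095, 0.002,-0.001,0.093,0,0,0,0.095, 0.002,-0.001,0.099,0,0,0,0.095, 0.002,-0.001,0.099,0,0,0,0.095]'
python3 -m inch '[-0.006,0,0,0,0,0,0.095, -0.015,0,0,0,0,0,0.095, -0.024,0,0,0,0,0,0.095, -0.033,0,0,0,0,0,0.095, -0.041,0,-0.002,0,0,0,0.095, -0.049,0,-0.004,0,0,0,0.095, -0.057,0,-0.005,0,0,0,0.095, -0.065,0,-0.006,0,0,0,0.095, -0.073,0,-0.006,0,0,0,0.095, -0.081,0,-0.006,0,0,0,0.095]'
python3 -c "
from h import *
s=manip.observe(); p=s['ee_pos']-H; print(p@EX,p@EY,p[2]); go(lp(-25.1,173.3),12.7)"
```

```text
time: 15.5
ee_pos: [622.9, 241.8, 291.6]
orientation: [[0.975, 0.222, -0.003], [0.222, -0.975, -0.001], [-0.003, 0.0, -1.0]]
contact_force: [-0.2, 0.2, -0.9]
opening: 1.0
grasp_force: 0.0
time: 16.33
ee_pos: [543.8, 224.6, 299.7]
orientation: [[0.975, 0.222, 0.0], [0.222, -0.975, 0.0], [0.0, -0.0, -1.0]]
contact_force: [1.7, 1.4, -0.1]
opening: 0.999
grasp_force: 0.6
-1.4258271484355132 -1.948287335796132 177.6510236380717
shift m [-0.0237 -0.      0.0043] rotvec [-0.   -0.01  0.15] t 16.33
```

```bash
python3 -m inch '[-0.008,0,0.0016,0,0,0,0.095, -0.016,0,0.0027,0,0,0,0.095, -0.0237,0,0.0043,0,0,0,0.095, -0.0315,0,0.0063,0,0,0,0.095, -0.039,0,0.0086,0,0,0,0.095, -0.0466,0,0.0113,0,0,0,0.095, -0.054,0,0.0144,0,0,0,0.095, -0.0612,0,0.0178,0,0,0,0.095, -0.0683,0,0.0216,0,0,0,0.095, -0.075,0,0.0258,0,0,0,0.095]'
python3 -c "
from h import *
s=manip.observe(); p=s['ee_pos']-H; print(p@EX,p@EY,p[2])"
```

```text
time: 17.17
ee_pos: [470.7, 207.8, 273.4]
orientation: [[0.975, 0.222, -0.0], [0.222, -0.975, -0.0], [-0.0, 0.0, -1.0]]
contact_force: [0.2, 1.1, 1.8]
opening: 0.996
grasp_force: 0.5
-76.45159216605745 -2.1979808546624646 151.39114861606197
```

```bash
python3 -m inch '[-0.0067,0,0.0041,0,0,0,0.095, -0.013,0,0.0089,0,0,0,0.095, -0.0192,0,0.014,0,0,0,0.095, -0.025,0,0.0195,0,0,0,0.095, -0.0307,0,0.0252,0,0,0,0.095, -0.036,0,0.0312,0,0,0,0.095, -0.041,0,0.0375,0,0,0,0.095, -0.0457,0,0.044,0,0,0,0.095, -0.05,0,0.0507,0,0,0,0.095, -0.054,0,0.0576,0,0,0,0.095]'
python3 -c "
from h import *
s=manip.observe(); p=s['ee_pos']-H; print(p@EX,p@EY,p[2])"
```

```text
time: 18.0
ee_pos: [418.4, 195.9, 215.5]
orientation: [[0.975, 0.222, -0.0], [0.222, -0.975, -0.0], [-0.0, 0.0, -1.0]]
contact_force: [0.1, 0.5, 0.8]
opening: 0.997
grasp_force: 0.3
-130.13852263357424 -2.3524432211862667 93.52715393606383
```

```bash
python3 -m inch '[-0.0035,0,0.0055,0,0,0,0.095, -0.0062,0,0.0112,0,0,0,0.095, -0.0087,0,0.0171,0,0,0,0.095, -0.0109,0,0.0231,0,0,0,0.095, -0.0129,0,0.0292,0,0,0,0.095, -0.0147,0,0.0353,0,0,0,0.095, -0.0162,0,0.0416,0,0,0,0.095, -0.0175,0,0.0478,0,0,0,0.095, -0.0183,0,0.0526,0,0,0,0.095, -0.0188,0,0.0565,0,0,0,0.095]'
python3 -m inch '[0,0,0.0025,0,0,0,0.095, 0,0,0.005,0,0,0,0.095, 0,0,0.007,0,0,0,0.095, 0,0,0.009,0,0,0,0.095, 0,0,0.01,0,0,0,0.095]'
python3 -c "
from h import *
s=manip.observe(); p=s['ee_pos']-H; print(p@EX,p@EY,p[2])"
```

```text
time: 18.83
ee_pos: [400.3, 191.7, 159.0]
orientation: [[0.975, 0.222, -0.0], [0.222, -0.975, -0.0], [-0.0, 0.0, -1.0]]
contact_force: [-1.1, -0.1, 0.1]
opening: 0.999
grasp_force: 0.2
time: 19.25
ee_pos: [400.6, 191.8, 149.6]
orientation: [[0.975, 0.222, 0.0], [0.222, -0.975, 0.0], [0.0, -0.0, -1.0]]
contact_force: [-0.8, 0.4, 0.5]
opening: 0.997
grasp_force: 0.2
-148.37558038075787 -2.378314446869364 27.61487719626436
```

Almost shut, about 2.5 mm to go. I press down gently until the force rises.

```bash
python3 -m inch '[0,0,0.001,0,0,0,0.095, 0,0,0.002,0,0,0,0.095, 0,0,0.003,0,0,0,0.095, 0,0,0.003,0,0,0,0.095]'; python3 -m inch '[0,0,0.001,0,0,0,0.095, 0,0,0.002,0,0,0,0.095, 0,0,0.002,0,0,0,0.095]'
```

```text
time: 19.58
ee_pos: [400.6, 191.9, 147.7]
orientation: [[0.975, 0.222, -0.0], [0.222, -0.975, -0.0], [-0.0, 0.0, -1.0]]
contact_force: [-3.5, -0.6, 5.5]
opening: 1.001
grasp_force: 2.5
time: 19.83
ee_pos: [400.7, 191.9, 147.5]
orientation: [[0.975, 0.222, -0.001], [0.222, -0.975, -0.0], [-0.001, 0.0, -1.0]]
contact_force: [-7.1, -2.5, 14.1]
opening: 0.998
grasp_force: 7.2
```

```bash
python3 -m inch '[0,0,-0.003,0,0,0,0.095, 0,0,-0.012,0,0,0,0.095, 0,0,-0.03,0,0,0,0.095, 0,0,-0.055,0,0,0,0.095, 0,0,-0.085,0,0,0,0.095, 0,0,-0.115,0,0,0,0.095, 0,0,-0.145,0,0,0,0.095, 0,0,-0.16,0,0,0,0.095, 0,0,-0.16,0,0,0,0.095]'
python3 - <<'E'
from h import *
np.set_printoptions(precision=2,suppress=True)
ims={}
for n in("wrist","scene","top"):
    c,M=T(n); im,d=get_image(n); ims[n]=im; P,uv,r,g,b=segs(c,M,im,d); x,y,z=P.T
    li=(r>1.6*g)&(r>b*2)&(abs((P-H)@EY)<90)&((P-H)@EX<10)&((P-H)@EX>-200)&(z>90); Q=P[li]-H
    if li.sum()>50: k=np.polyfit(Q@EX,Q[:,2],1); print(n,li.sum(),"lid slope",k)
    m=np.hypot(x-480,y+239)<75; t=m&(abs(z-108)<5)&(np.maximum(abs(r-g),abs(g-b))<25)&(r>90)
    if t.sum()>50: print("gauge",rect(P[t]),np.median(z[t]))
    lo=(abs(z-61.5)<5)&(abs(x-480)<45)&(y>-197)&(y<-110)&(r>g+10)
    if lo.sum()>50: print("low",rect(P[lo]))
cv2.imwrite("pics/f.png",cv2.resize(ims["scene"][100:380,120:470],None,fx=2,fy=2)[...,::-1])
E
```

```text
time: 20.58
ee_pos: [402.3, 192.4, 310.0]
orientation: [[0.975, 0.222, 0.008], [0.222, -0.975, 0.003], [0.009, -0.001, -1.0]]
contact_force: [-0.6, -0.1, 0.1]
opening: 1.0
grasp_force: 0.0
wrist 27821 lid slope [-0.28  2.65]
low (array([ 480.78, -156.12]), 67.30943298339844, 55.97734832763672, 89.4361572265625)
scene 3026 lid slope [-0.11  4.35]
gauge (array([ 478.58, -240.61]), 113.6890640258789, 38.38474655151367, -1.0300445556640625) 107.50075942449325
low (array([ 480.69, -161.11]), 72.45445251464844, 57.06171417236328, 88.32105255126953)
top 1588 lid slope [ -1.64 -46.12]
gauge (array([ 478.03, -238.05]), 107.28700256347656, 38.294029235839844, -1.1484527587890625) 106.41275063358285
low (array([ 480.73, -159.66]), 74.85716247558594, 54.644126892089844, 88.60698699951172)
```

View pics/f.png

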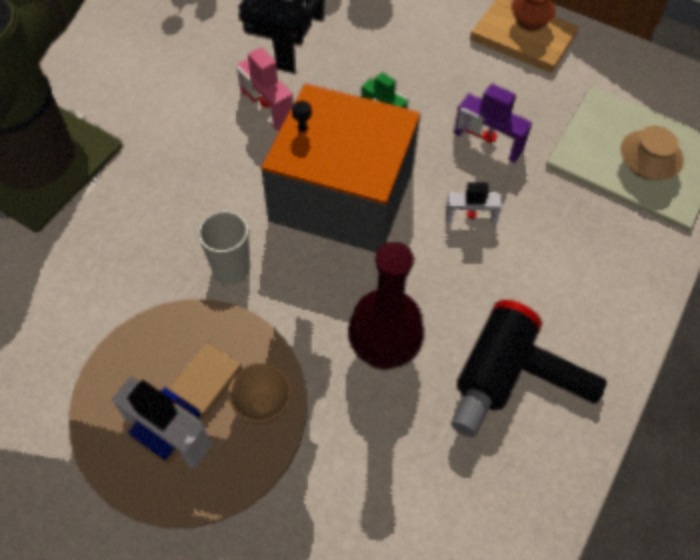

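The lid looks shut flat and the gauge stands astride the step. I check the lid's level robustly, because the polyfit was polluted by outliers.

```bash
python3 - <<'E'
from h import *
for n in("scene","wrist"):
    c,M=T(n); im,d=get_image(n); P,uv,r,g,b=segs(c,M,im,d); Q=P-H; u,v,w=Q@EX,Q@EY,Q[:,2]
    li=(r>1.6*g)&(r>b*2)&(abs(v)<75)&(w>-15)&(w<60)
    print(n,[(k,round(float(np.median(w[li&(abs(u-k)<10)])),1)) for k in(-170,-140,-110,-80,-50,-20) if (li&(abs(u-k)<10)).sum()>10])
s=manip.observe(); print(s["time"],s["dq"].round(1),s["contact_force"].round(1))
E
```

```text
scene [(-170, 8.9), (-140, 8.9), (-110, 8.7), (-80, 8.7), (-50, 8.4), (-20, 8.7)]
wrist [(-170, 8.4), (-140, 8.5), (-110, 8.4), (-80, 8.4), (-50, 8.4), (-20, 8.4)]
20.8333 [ 0.   0.   0.   0.1  0.2 -0.1] [ 0.1  0.  -0.3]
```

The lid is flat at 8.5 mm above the rim from hinge to edge, so it is fully shut. I hand the job in.

```bash
python3 -c "
from bench import workorder
print(workorder.sign_off())"
```

```text
the job is handed in; nothing more can be done
None
```

The job is handed in after about 21 s of the 64 s: the silver gauge stands flat astride the bar, over the blue step, the lid is fully shut, the bar measured unmoved, and no bystander was touched.

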